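Tip the sharpeners out of the organiser

TASK

Carry the four-way organiser by its orange post to the blue dish and tilt it gradually toward the corner with the two brass sharpeners, swaying it a little to either side if one hangs up and never tipping past 50 degrees, so that both drop into the dish and the other things stay in the organiser. Then stand the organiser upright on the cork mat again, about in the middle and in any direction, and let go. Do not touch any of the small things in it with the fingers, let no sharpener fall on the desk, and leave the other things on the desk alone.

Things in the scene. Friction and masses are not known exactly. Their poses are not given: they have to be found in the camera images.
- organiser: Loose grey four-way tray with white dividers, 0.35 kg, 170 x 170 mm with its corners cut at 45 degrees (44 mm off each side). Origin: centre of its underside; z up, x and y square to its sides. Floor 4 mm thick; outer walls 30 mm high; dividers along its x and y axes, 34 mm high, make four compartments, each open at its outer (cut) corner. The sharpeners are in the +x +y one.
- handle (a point): Grip point on the organiser's orange post handle: an upright square post at the organiser's centre, 22 x 22 mm, faces parallel to the organiser's x and y axes, its flat top 100 mm above the organiser's underside. This point is on its axis, 80 mm above the underside; axes as the organiser's.
- spout (a point): Middle of the 62 mm wide open mouth of the sharpeners' compartment, on the edge of the cut +x +y corner, flush with the floor: at (63, 63, 4) mm in the organiser's frame, 89 mm out from the post's axis. Axes as the organiser's. Tilted straight toward this corner, only this compartment empties: in the others things slide against walls.
- mat: Square cork mat, 190 x 190 x 3 mm, fixed on the desk, on which the organiser stands (in any direction) at the start. Origin: centre of its underside; x and y along its sides.
- dish: Blue open catch dish, fixed on the desk: 180 mm along its x, 160 mm along its y, rim (steel bead) 32 mm high, walls 5 mm, black floor 6 mm above the desk. Origin: centre of its underside. To its far right a fixed black lamp shade, 0.27 m across, hangs over the desk: its middle is at x 0.80, y -0.13, its lower edge 0.38 m above the desk; keep a tilted wrist clear of it.
- sharpener_a_c (a point): Brass pencil sharpener, 24 x 24 x 12 mm, about 30 g; its centre. One of two alike, lying in the organiser's compartment at the +x +y corner. How slippery the organiser is differs each time: things begin to slide at a tilt somewhere between 20 and 40 degrees.
- sharpener_b_c (a point): The second brass pencil sharpener, the same size; its centre. In the same compartment. Sliding straight toward the corner, a sharpener may catch on the outer wall beside the mouth; tilting a little more along that wall (up to 35 degrees to either side of the corner) frees it, and the other compartments still keep their things.
- eraser_stub_c (a point): White eraser stub, 19 x 32 x 12 mm; its centre. In one of the organiser's three other compartments.
- wood_offcut_c (a point): Small wooden slip, 24 x 46 x 9 mm; its centre. In another compartment of the organiser.
- binder_clip_c (a point): Black binder clip with wire loops, 20 x 32 mm body 19 mm high, 41 mm with its loops; the centre of its body. In another compartment of the organiser.
- glue_stick: Standing glue stick with orange cap, 24 mm across, 86 mm high; origin at its foot. Bystander.
- ink_bottle: Standing dark ink bottle with black cap, 42 x 42 x 66 mm; origin at its foot. Bystander.
- marker_green: Lying white marker with green cap, 18 x 125 x 19 mm; origin at its underside. Bystander.
- sticky_pad: Yellow pad of notes, 68 x 90 x 15 mm; origin at its underside. Bystander.
- sharpener_a: The same sharpener; origin at the centre of its underside.
- sharpener_b: The same sharpener; origin at the centre of its underside.
- eraser_stub: The same thing; origin at the centre of its underside.
- wood_offcut: The same thing; origin at the centre of its underside.
- binder_clip: The same thing; origin at the centre of its underside.

How it is judged:
By the outcome, as a careful person would: the job done as asked, in the order asked, and still so for the second after the job is handed in, with the robot touching nothing.
It also fails if it takes over 59 s, if anything falls off the work surface, if the arm or the gripper's body presses on something with over 40 N, if the wrist force passes 120 N, or if a joint passes its speed limit or range.

ROBOT

A 6-joint arm with a two-finger parallel gripper is mounted at the origin on a cart in front of the work surface, level with it; the furniture and walls round the work are solid. World frame = base frame: x ahead of the robot, y to its left, z up, the work surface at z = 0. Lengths are in m, angles in degrees, forces in N, time in s.
With the tool pointing down it reaches from about 0.25 to 0.725 m from the base axis. Payload 9.7 kg.
Tool frame: the origin (TCP) lies midway between the tips of the shut fingers; the grasp point (between the pads) lies bot.hold_point_z behind it (bot.hold_point_z is the distance from the TCP to the grasp point, in m); z points along the fingers, y is the line along which they close (so a half turn about z gives the same grasp; the last joint's range is limited). The gripper opens to 85 mm and grips with 20 to 120 N. Pads are 22 mm wide; open, the fingers measure 114 mm over their backs; the gripper's body (76 mm by 85 mm) begins 54 mm behind the grasp point. The pads swing forward as they close: fully open they stand 13 mm farther back than shut.
Start: joints at [64.171, 4.979, 10.078, 95.1, 0, 90], TCP at [0.24, 0.495, 0.231] pointing down, gripper open.
Joint ranges: [-179.16, 179.16], [-48.56, 103.87], [-65.8, 70.77], [-126.05, 130.52], [-82.76, 87.17], [-180, 180]. Speed limits (degrees/s): [127.2, 127.2, 147.25, 180, 180, 180].

INTERFACE

Orientations are given as [roll, pitch, yaw] about the fixed x, y, z axes, in that order (R = Rz(yaw) Ry(pitch) Rx(roll)).
In Python, from workcell import bot, camera, camera_model, ticket gives the robot as it stands.
- The arm moves only by the tool send_rows, never from a script. Its argument "targets" is text: rows parted by semicolons, each of 5 numbers parted by spaces: the shift along the tool's x, y, z in mm, then the turn about the tool's z in degrees, then the closure in counts, from 0 (fully open) to 255 (shut). A call has 1 to 20 rows; each row is the pose to reach, as a shift and turn from the pose commanded when the call began, along the tool's axes at that moment; what a row does not reach only later rows make up. A row lasts 1/8 s, in which the tool goes at most 62.5 mm and 10.7 degrees, less where a joint would pass 70% of its speed; a pose out of reach is approached as far as the arm can. A call with a gripper value outside its range is refused whole. The fingers move at their own pace and stop on an object; "newtons" is the grip in N (left out, the last holds). Time passes only in rows, so rows that repeat a pose let the fingers close. It gives the time, the measured TCP pose, the force, the opening and the grip force at its end, in the units of the state.
- bot.get_obs(): the state, without advancing time (a new reading comes with each control period).
- camera(name): name is "side" or "top" or "wrist"; returns the picture (400x640x3 uint8, blue, green, red); there is no depth.
- camera_model(name): a dict with "K" (3x3 intrinsics, pixels), "pose" (4x4, takes a point from camera to world coordinates); the wrist camera has in their place "T_tool_cam" (4x4, takes a point from camera to tool coordinates, whose origin is the TCP and whose axes are the flange's). Camera axes: x right, y down, z forward; pixel columns grow to the right and rows downward; lengths in m; the calibration is good to about 2 mm. A picture is of the moment at which its call begins: read the wrist's pose just before it. camera_model takes no time and is no camera call.
- ticket.job_done(): hands the job in; it is judged then, once.
The state is a dict: "time": time; "q": joint angles; "qd": joint speeds; "joint_efforts": joint torques, N m; "ee_pos": TCP position; "tcp_rot": TCP orientation; "wrist_force": force on the tool from outside, world axes, zero at the start; "torque": the same for the moment, N m; "opening": finger opening in m; "grasp_force": force on a finger pad.
Only numpy, scipy, OpenCV 4.12 (cv2) and the standard library are available. Lean on these libraries where they do the work, as an engineer would, in place of code of your own. Each camera call takes 0.05 s, during which the arm holds its last target. There are 200 camera calls.

## Working session

There is one attempt and no reset: what is moved stays moved. The work goes in short steps, Python scripts to look and compute and a tool call to move; the robot and the scene stay as the last step left them, time stands still between calls to the robot, and variables do not carry over. Pictures are saved under pics/ and viewed, at most 10 in all, crops included, and the job is handed in when it is done.

Besides the shell and the picture viewer there is one more tool, called by a JSON object that holds its "api" and its "payload". send_rows: Moves the arm, as the interface text tells. Its arguments: {"type":"object","properties":{"targets":{"type":"string"},"newtons":{"type":"number"}},"required":["targets"]}

View pics/top0.png

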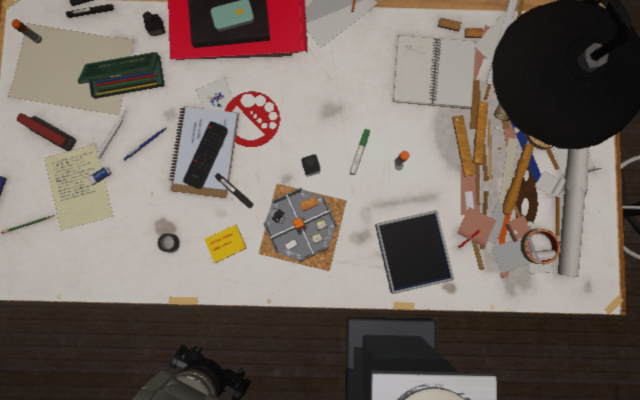

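View pics/side0.png

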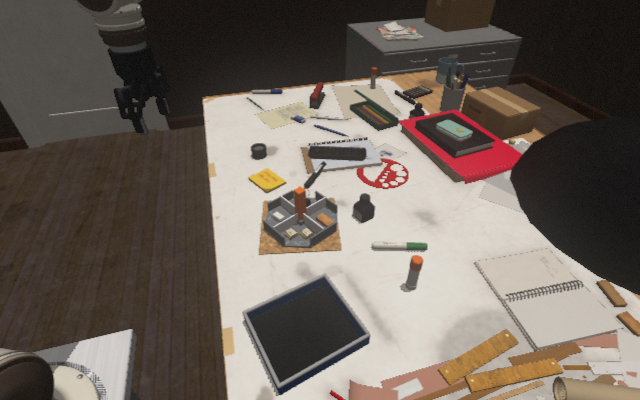

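The pictures show the organiser on its mat around (300,225) in the top view. The sharpeners are in its lower-right compartment near (322,232). The dish is around (415,250), and the glue stick, marker and ink bottle stand farther off. The rows only turn about the tool's z, so I'll check in free air how the arm treats a pose at the edge of its reach.

{"api": "send_rows", "payload": {"targets": "0 50 0 0 0; 0 100 0 0 0; 0 150 0 0 0; 0 190 0 0 0; 0 220 0 0 0; 0 240 0 0 0; 0 260 0 0 0; 0 260 0 0 0"}}

```text
time: 1.1
ee_pos: [0.3476, 0.7182, 0.2228]
tcp_rot: [179.1, -0.0, 154.2]
wrist_force: [-0.3, -0.1, 1.2]
opening: 0.0854
grasp_force: 0.0
```

{"api": "send_rows", "payload": {"targets": "0 40 0 0 0; 0 80 0 0 0; 0 120 0 0 0; 0 150 0 0 0; 0 150 0 0 0"}}

```text
time: 1.72
ee_pos: [0.3718, 0.7682, 0.1771]
tcp_rot: [175.4, 0.0, 154.2]
wrist_force: [0.3, 0.1, -0.3]
opening: 0.0855
grasp_force: 0.0
```

Run:
```python
from workcell import bot
import numpy as np
o=bot.get_obs()
for k in("time","q","ee_pos","tcp_rot"): print(k,np.round(o[k],4))
```

```text
time 1.725
q [ 6.417120e+01  5.301990e+01  7.074140e+01  1.030896e+02 -4.000000e-04
  9.000040e+01]
ee_pos [0.3718 0.7682 0.1771]
tcp_rot [1.753680e+02 3.000000e-04 1.541707e+02]
```

{"api": "send_rows", "payload": {"targets": "0 -60 0 0 0; 0 -120 0 0 0; 0 -180 0 0 0; 0 -240 0 0 0; 0 -300 0 0 0; 0 -300 0 0 0"}}

```text
time: 2.48
ee_pos: [0.2458, 0.5078, 0.1547]
tcp_rot: [175.3, 0.0, 154.2]
wrist_force: [-0.6, 0.1, 0.8]
opening: 0.0855
grasp_force: 0.0
```

Run:
```python
from workcell import bot
import numpy as np
o=bot.get_obs()
for k in("time","q","ee_pos","tcp_rot"): print(k,np.round(o[k],4))
```

```text
time 2.475
q [ 6.41728e+01  1.19700e+00 -2.50190e+00  8.15867e+01 -2.00000e-03
  8.99992e+01]
ee_pos [0.2458 0.5078 0.1547]
tcp_rot [1.752857e+02 2.100000e-03 1.541734e+02]
```

Pushing past the reach limit tilts the tool, and the tilt stays. That gives a plan:
1. Lean the tool about 30° in free air.
2. Grip the upright post while leaning.
3. Turn about the tool's z. The organiser then tilts gradually along a cone toward the corner, and turning back stands it upright.

Next I measure the scene.

```bash
cat > h.py <<'E'
import cv2,numpy as np
from workcell import bot,camera,camera_model
def ray(n,uv,z):
    m=camera_model(n);T=np.array(m["pose"]);d=T[:3,:3]@np.linalg.inv(m["K"])@np.array([uv[0],uv[1],1.]);o=T[:3,3]
    return o+d*(z-o[2])/d[2]
def proj(n,p):
    m=camera_model(n);T=np.array(m["pose"]);c=np.array(m["K"])@(T[:3,:3].T@(np.array(p)-T[:3,3]));return c[:2]/c[2]
def blobs(mask,amin):
    n,l,s,c=cv2.connectedComponentsWithStats(mask.astype(np.uint8)*255)
    return [(s[i,4],c[i],l==i) for i in range(1,n) if s[i,4]>=amin]
E
python3 - <<'E'
from h import *
im=cv2.imread("pics/top0.png");hsv=cv2.cvtColor(im,cv2.COLOR_BGR2HSV)
H,S,V=[hsv[...,i].astype(int) for i in range(3)]
roi=np.zeros(H.shape,bool);roi[170:280,250:460]=1
for a,c,m in blobs((H>5)&(H<18)&(S>200)&(V>150)&roi,10): print("orange",a,c,ray("top",c,.103))
# mat
b=blobs((H>8)&(H<22)&(S>90)&(V>90)&roi,30); 
pts=np.vstack([np.argwhere(m)[:,::-1] for a,c,m in b]); 
w=np.array([ray("top",p,.003)[:2] for p in pts]).astype(np.float32)*1000
print("mat",cv2.minAreaRect(w))
# dish: grey bead
roi[:]=0;roi[200:300,365:465]=1
b=max(blobs((V<150)&roi,500),key=lambda t:t[0]);pts=np.argwhere(b[2])[:,::-1]
w=np.array([ray("top",p,.032)[:2] for p in pts]).astype(np.float32)*1000
print("dish",cv2.minAreaRect(w),len(pts))
cr=im[175:275,250:350]; cv2.imwrite("pics/c0.png",cv2.resize(cr,None,fx=5.9,fy=5.9,interpolation=cv2.INTER_CUBIC))
E
```

```text
orange 60 [298.08333333 222.91666667] [0.52397081 0.35393294 0.103     ]
mat ((518.78759765625, 347.6784362792969), (187.93539428710938, 188.5503387451172), 77.63701629638672)Traceback (most recent call last):
  File "<stdin>", line 14, in <module>
  File "h.py", line 4, in ray
    m=camera_model(n);T=np.array(m["pose"]);d=T[:3,:3]@np.linalg.inv(m["K"])@np.array([uv[0],uv[1],1.]);o=T[:3,3]
ValueError: time passes only in moves, steps and waits
```

```bash
python3 - <<'E'
s=open('h.py').read().replace("def ray","M={n:camera_model(n) for n in('top','side')}\ndef ray").replace("m=camera_model(n);","m=M[n];")
open('h.py','w').write(s)
E
python3 - <<'E'
from h import *
im=cv2.imread("pics/top0.png");hsv=cv2.cvtColor(im,cv2.COLOR_BGR2HSV)
H,S,V=[hsv[...,i].astype(int) for i in range(3)]
roi=np.zeros(H.shape,bool);roi[200:300,365:465]=1
b=max(blobs((V<150)&roi,500),key=lambda t:t[0]);pts=np.argwhere(b[2])[:,::-1]
w=np.array([ray("top",p,.032)[:2] for p in pts]).astype(np.float32)*1000
print("dish",cv2.minAreaRect(w),len(pts))
# brass sharpeners in lower-right of organiser; white dividers
for p in [(277,216),(326,232),(305,197),(290,250)]: print(p,ray("top",p,.037))
s=cv2.imread("pics/side0.png");h=cv2.cvtColor(s,cv2.COLOR_BGR2HSV).astype(int)
for a,c,m in blobs((h[...,0]>3)&(h[...,0]<18)&(h[...,1]>180)&(h[...,2]>120),15):
    ys,xs=np.where(m);print("side orange",a,c,xs.min(),xs.max(),ys.min(),ys.max())
a=cv2.resize(im[178:272,255:350],None,fx=6,fy=6,interpolation=cv2.INTER_CUBIC)[:564,:570]
cv2.imwrite("pics/c0.png",a)
print("proj post top ctr",proj("side",(.524,.354,.103)))
E
```

```text
dish ((461.19183349609375, 62.40504837036133), (183.1072540283203, 165.62733459472656), 13.889781951904297) 4675
(277, 216) [0.54296832 0.41145497 0.037     ]
(326, 232) [0.50525624 0.28591662 0.037     ]
(305, 197) [0.59323359 0.34157054 0.037     ]
(290, 250) [0.45776036 0.37584697 0.037     ]
side orange 31 [299.25806452 190.35483871] 295 303 188 193
proj post top ctr [299.59514099 189.42412573]
```

View pics/c0.png

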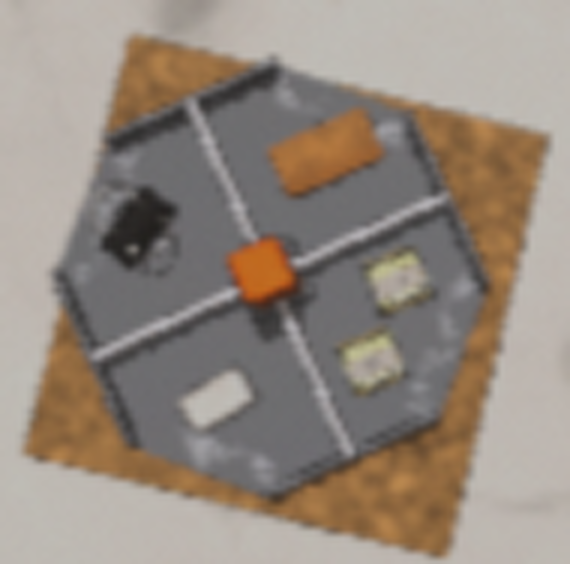

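Run:
```python
from h import *
P={k:ray("top",(255+u/6-.4,178+v/6-.4),.037) for k,(u,v) in dict(R=(448,197),B=(352,455),L=(95,357),T=(190,102)).items()}
print({k:np.round(v,3) for k,v in P.items()})
az=lambda a,b:np.degrees(np.arctan2(*(b-a)[[1,0]]))
print("+x az",az(P['T'],P['B']),"+y az",az(P['L'],P['R']),"ctr",(P['R']+P['L'])/2,(P['T']+P['B'])/2)
print("post top", ray("top",(255+263/6-.4,178+268/6-.4),.103))
for n,u,v,z in(("green",360,151,.02),("glue",402,156,.086),("ink",310,164,.066),("pad",225,244,.015)): print(n,ray("top",(u,v),z))
```

```text
{'R': array([0.56 , 0.279, 0.037]), 'B': array([0.45 , 0.317, 0.037]), 'L': array([0.489, 0.426, 0.037]), 'T': array([0.598, 0.39 , 0.037])}
+x az -153.79797618952998 +y az -64.2320997054764 ctr [0.52470032 0.35257757 0.037     ] [0.52436932 0.35322055 0.037     ]
post top [0.52554076 0.35314195 0.103     ]
green [0.71962772 0.20129688 0.02      ]
glue [0.6954718  0.10354796 0.086     ]
ink [0.67359463 0.33019885 0.066     ]
pad [0.46878714 0.54527962 0.015     ]
```

The crop shows the post at about (263,268), the dividers to (448,197), (352,455), (95,357) and (190,102), and the sharpeners at (397,278) and (372,362). That puts the organiser's +x at azimuth -154° and +y at -64°. For an outward lean I first need to turn it about +90° on its mat, so I work out that pick-up.

```bash
cat >> h.py <<'E'
from scipy.spatial.transform import Rotation as Ro
def tool():
    o=bot.get_obs();return np.array(o["ee_pos"]),Ro.from_euler("xyz",o["tcp_rot"],degrees=True).as_matrix(),o
E
python3 - <<'E'
from h import *
p,R,o=tool();HZ=bot.hold_point_z
G=np.array([.5250,.3530,.081]);T=G+R[:,2]*HZ
print("mm",np.round(R.T@(T-p)*1000,1)); up=T-R[:,2]*.07
print("above",np.round(R.T@(up-p)*1000,1)); print(np.round(R,3).tolist())
print(R.T@np.array([0,0,1]))
E
```

```text
mm [-318.8  -23.7   90.7]
above [-318.8  -23.7   20.7]
[[-0.9, 0.434, 0.036], [0.436, 0.897, 0.074], [-0.0, 0.082, -0.997]]
[-3.62494631e-05  8.21875640e-02 -9.96616879e-01]
```

{"api": "send_rows", "payload": {"targets": "-55 -4 0 10 0; -110 -8 4 20 0; -165 -12 10 30 0; -220 -16 15 38 0; -275 -20 20 38 0; -315 -23 20 38 0; -319 -24 21 38 0; -319 -24 45 38 0; -319 -24 75 38 0; -319 -24 91 38 0; -319 -24 91 38 0; -319 -24 91 38 0", "newtons": 40}}

```text
time: 3.98
ee_pos: [0.5267, 0.356, 0.0628]
tcp_rot: [176.3, -2.8, 116.3]
wrist_force: [-0.0, 0.2, 0.5]
opening: 0.0853
grasp_force: 0.0
```

Run:
```python
from h import *
p,R,o=tool();print(o["time"],p-R[:,2]*(-0),p-R[:,2]*bot.hold_point_z,np.degrees(np.arctan2(R[1,1],R[0,1])),np.round(o["q"],1))
cv2.imwrite("pics/t1.png",cv2.resize(camera("top")[150:290,230:370],None,fx=4,fy=4))
```

```text
3.975 [0.52672795 0.35601352 0.06280318] [0.52604897 0.35464541 0.0814407 ] 26.101207858394133 [33.  12.6 -0.2 73.2  2.4 96.9]
```

View pics/t1.png

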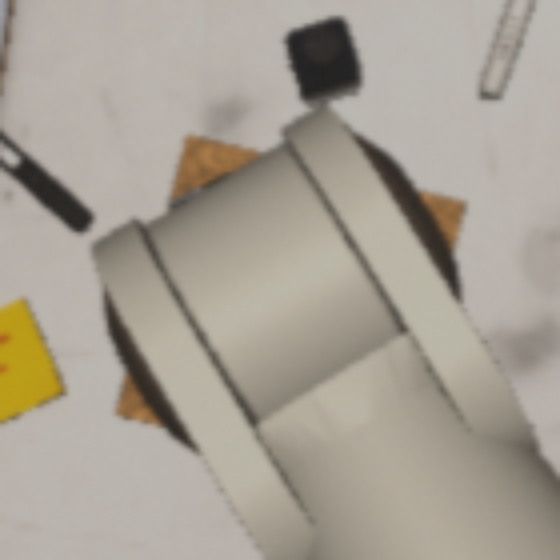

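The arm is over the organiser and hides it; the fingers are aligned with the post. Close and lift a little.

{"api": "send_rows", "payload": {"targets": "0 0 0 0 255; 0 0 0 0 255; 0 0 0 0 255; 0 0 0 0 255; 0 0 0 0 255; 0 0 -10 0 255; 0 0 -20 0 255; 0 0 -20 -8 255", "newtons": 40}}

```text
time: 5.03
ee_pos: [0.5263, 0.3542, 0.0825]
tcp_rot: [175.9, -2.3, 124.4]
wrist_force: [-0.7, 0.1, -4.2]
opening: 0.0216
grasp_force: 39.9
```

{"api": "send_rows", "payload": {"targets": "0 0 0 -10 255; 0 0 0 -20 255; 0 0 0 -30 255; 0 0 0 -40 255; 0 0 0 -50 255; 0 0 0 -60 255; 0 0 0 -70 255; 0 0 0 -80 255; 0 0 8 -80 255; 0 0 14 -80 255; 0 0 19 -80 255; 0 0 20 -80 255; 0 0 20 -80 0; 0 0 20 -80 0; 0 0 20 -80 0; 0 0 20 -80 0; 0 0 0 -80 0; 0 0 -40 -80 0; 0 0 -80 -80 0; 0 0 -130 -80 0"}}

```text
time: 7.52
ee_pos: [0.5208, 0.3443, 0.2132]
tcp_rot: [177.0, 3.5, -155.9]
wrist_force: [0.1, 1.6, -0.1]
opening: 0.0854
grasp_force: 0.0
```

Run:
```python
from h import *
p,R,o=tool();print(o["time"],p,o["tcp_rot"],np.round(o["q"],1))
```

```text
7.525 [0.52079312 0.34429098 0.2131529 ] [ 177.03764357    3.52773368 -155.92896538] [32.4 10.9 14.5 89.7  2.4  8.3]
```

{"api": "send_rows", "payload": {"targets": "6 -45 -25 0 0; 11 -90 -55 0 0; 17 -130 -80 0 0; 22 -170 -100 0 0; -38 -177 -100 0 0; -97 -184 -100 0 0; -157 -191 -100 0 0; -217 -198 -100 0 0; -276 -205 -100 0 0; -336 -211 -100 0 0; -395 -218 -100 0 0; -455 -225 -100 0 0; -455 -225 -100 0 0"}}

```text
time: 9.15
ee_pos: [0.8043, 0.2536, 0.2253]
tcp_rot: [177.5, 7.2, -156.1]
wrist_force: [0.3, -0.7, 0.4]
opening: 0.0854
grasp_force: 0.0
```

```bash
cat > st.py <<'E'
from h import *
p,R,o=tool();z=R[:,2]
print(o["time"],np.round(p,4),"tilt",np.degrees(np.arccos(-z[2])),"az",np.degrees(np.arctan2(z[1],z[0])),"y az",np.degrees(np.arctan2(R[1,1],R[0,1])),np.round(o["q"],1)); print(np.round(R,3).tolist())
E
python3 st.py
```

```text
9.15 [0.8043 0.2536 0.2253] tilt 7.661686936682116 az 43.20543886922945 y az 114.22562828948286 [ 16.3  49.8  70.8 104.2   3.5  -7.5]
[[-0.907, -0.41, 0.097], [-0.402, 0.911, 0.091], [-0.126, 0.044, -0.991]]
```

{"api": "send_rows", "payload": {"targets": "-300 -35 -60 0 0; -300 -35 -60 0 0"}}

```text
time: 9.4
ee_pos: [0.8371, 0.2645, 0.2153]
tcp_rot: [177.9, 10.7, -156.2]
wrist_force: [-0.6, 0.7, -0.8]
opening: 0.0856
grasp_force: 0.0
```

```bash
python3 st.py
```

```text
9.4 [0.8371 0.2645 0.2153] tilt 10.929048543374366 az 35.0913030715206 y az 114.15875940924438 [16.4 50.8 70.8 99.6  3.5 -7.2]
[[-0.899, -0.409, 0.155], [-0.396, 0.912, 0.109], [-0.186, 0.037, -0.982]]
```

{"api": "send_rows", "payload": {"targets": "-300 -35 -160 0 0; -300 -35 -160 0 0"}}

```text
time: 9.65
ee_pos: [0.8515, 0.2674, 0.2405]
tcp_rot: [178.3, 14.3, -156.4]
wrist_force: [-0.8, 1.2, 0.4]
opening: 0.0856
grasp_force: 0.0
```

{"api": "send_rows", "payload": {"targets": "-300 -35 -160 0 0; -300 -35 -160 0 0"}}

```text
time: 9.9
ee_pos: [0.864, 0.2694, 0.2688]
tcp_rot: [178.7, 17.9, -156.5]
wrist_force: [0.0, -0.4, 0.5]
opening: 0.0853
grasp_force: 0.0
```

```bash
python3 st.py
```

```text
9.9 [0.864  0.2694 0.2688] tilt 17.963827776283775 az 27.87355075669519 y az 113.94714352651606 [16.2 47.8 70.8 95.3  3.6 -7. ]
[[-0.872, -0.406, 0.273], [-0.38, 0.914, 0.144], [-0.308, 0.022, -0.951]]
```

{"api": "send_rows", "payload": {"targets": "-300 -35 -180 0 0; -300 -35 -180 0 0"}}

```text
time: 10.15
ee_pos: [0.8705, 0.2692, 0.3044]
tcp_rot: [179.0, 21.4, -156.5]
wrist_force: [0.1, -0.8, -0.8]
opening: 0.0855
grasp_force: 0.0
```

{"api": "send_rows", "payload": {"targets": "-300 -35 -200 0 0; -300 -35 -200 0 0"}}

```text
time: 10.4
ee_pos: [0.8711, 0.2667, 0.3468]
tcp_rot: [179.4, 24.9, -156.6]
wrist_force: [-0.2, 0.5, 0.4]
opening: 0.0852
grasp_force: 0.0
```

{"api": "send_rows", "payload": {"targets": "-300 -35 -200 0 0; -300 -35 -200 0 0"}}

```text
time: 10.65
ee_pos: [0.8689, 0.2632, 0.3905]
tcp_rot: [179.8, 28.3, -156.6]
wrist_force: [-0.0, -0.9, -0.3]
opening: 0.0852
grasp_force: 0.0
```

```bash
python3 st.py
```

```text
10.65 [0.8689 0.2632 0.3905] tilt 28.343123010216217 az 23.749979304447876 y az 113.47084910897375 [15.7 40.8 70.8 91.9  3.8 -6.8]
[[-0.808, -0.398, 0.435], [-0.349, 0.917, 0.191], [-0.475, 0.003, -0.88]]
```

{"api": "send_rows", "payload": {"targets": "-300 -35 -200 0 0"}}

```text
time: 10.78
ee_pos: [0.87, 0.2619, 0.4164]
tcp_rot: [-179.9, 30.8, -156.6]
wrist_force: [0.2, 0.2, -0.7]
opening: 0.0854
grasp_force: 0.0
```

```bash
python3 st.py
python3 - <<'E'
from h import *
im=camera("top");cv2.imwrite("pics/t2raw.png",im);cv2.imwrite("pics/t2.png",cv2.resize(im[178:272,255:350],None,fx=6,fy=6,interpolation=cv2.INTER_CUBIC))
E
```

```text
10.775 [0.87   0.2619 0.4164] tilt 30.759981850929616 az 23.17493313232281 y az 113.32393526725434 [15.5 39.3 70.7 90.8  3.9 -6.8]
[[-0.789, -0.396, 0.47], [-0.341, 0.918, 0.201], [-0.511, -0.002, -0.859]]
```

View pics/t2.png

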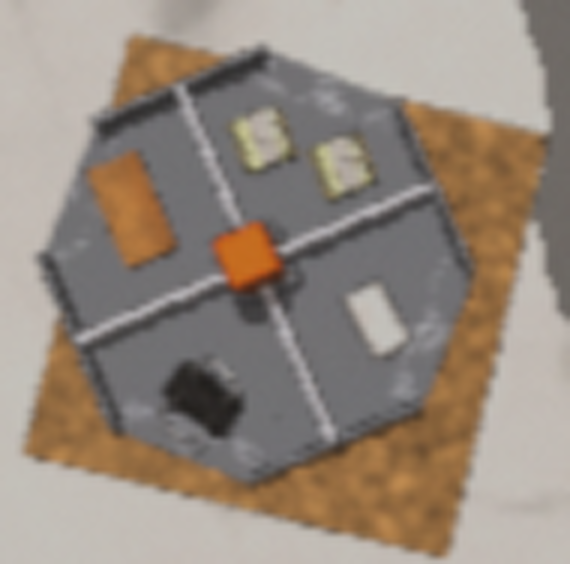

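The organiser is upright and turned about 90°. The post is at (248,256), the divider ends are at (432,187), (332,437), (80,342) and (182,90), and the sharpeners now sit at the top right. Work out the leaning grasp.

Run:
```python
from h import *
P={k:ray("top",(255+u/6-.4,178+v/6-.4),.037) for k,(u,v) in dict(R=(432,187),B=(332,437),L=(80,342),T=(182,90)).items()}
az=lambda a,b:np.degrees(np.arctan2(*(b-a)[[1,0]]))
c=sum(P.values())/4
print("+y az",az(P['B'],P['T']),"+x az",az(P['L'],P['R']),"ctr",c,"post",ray("top",(255+248/6-.4,178+256/6-.4),.103))
p,R,o=tool()
c[2]=.082;T=c+R[:,2]*bot.hold_point_z
print("grasp",np.round(R.T@(T-p)*1000,1))
```

```text
+y az 24.944265908928244 +x az -64.83432798161584 ctr [0.53020019 0.35930055 0.037     ] post [0.53017389 0.35924056 0.103     ]
grasp [409.6 225.  167.3]
```

{"api": "send_rows", "payload": {"targets": "52 28 5 -2 0; 104 57 10 -2 0; 156 85 20 -2 0; 208 114 30 -2 0; 260 142 40 -2 0; 312 171 50 -2 0; 364 200 60 -2 0; 400 220 65 -2 0; 410 225 67 -2 0; 410 225 67 -2 0; 410 225 100 -2 0; 410 225 135 -2 0; 410 225 160 -2 0; 410 225 167 -2 0; 410 225 167 -2 0", "newtons": 80}}

```text
time: 12.7
ee_pos: [0.5366, 0.3624, 0.0635]
tcp_rot: [-178.7, 30.7, -154.3]
wrist_force: [0.4, -0.2, 0.5]
opening: 0.0854
grasp_force: 0.0
```

```bash
python3 st.py
python3 - <<'E'
from h import *
p,R,o=tool();print("G",p-R[:,2]*bot.hold_point_z)
cv2.imwrite("pics/s3.png",cv2.resize(camera("side")[110:290,200:400],None,fx=3,fy=3,interpolation=cv2.INTER_CUBIC))
E
```

```text
12.7 [0.5366 0.3624 0.0635] tilt 30.773702082551196 az 23.181178122053854 y az 115.02161228639218 [ 37.1  -9.3 -29.   40.2  -7.1   9.9]
[[-0.775, -0.423, 0.47], [-0.372, 0.906, 0.201], [-0.511, -0.019, -0.859]]
G [0.5278227  0.35861235 0.07954752]
```

View pics/s3.png

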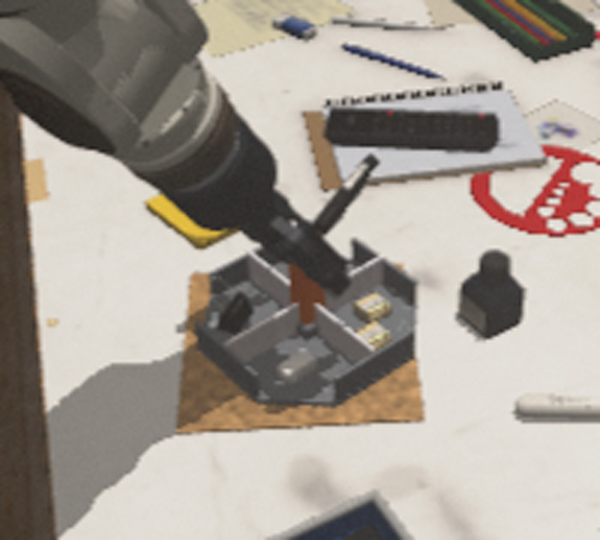

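The leaning fingers straddle the post at (310,285) and are clear of the contents. Close and lift.

{"api": "send_rows", "payload": {"targets": "0 0 0 0 255; 0 0 0 0 255; 0 0 0 0 255; 0 0 0 0 255; 0 0 0 0 255; -10 0 -17 0 255; -20 -1 -34 0 255; -41 -2 -69 0 255; -41 -2 -69 0 255", "newtons": 80}}

```text
time: 13.88
ee_pos: [0.5372, 0.3627, 0.146]
tcp_rot: [-178.8, 30.9, -154.3]
wrist_force: [0.5, 0.7, -3.7]
opening: 0.0206
grasp_force: 78.7
```

```bash
python3 st.py
python3 - <<'E'
from h import *
cv2.imwrite("pics/s4.png",cv2.resize(camera("side")[80:290,180:420],None,fx=2.5,fy=2.5,interpolation=cv2.INTER_CUBIC))
E
```

```text
13.875 [0.5372 0.3627 0.146 ] tilt 30.962317259117917 az 23.293105817078743 y az 115.04996271124945 [ 37.1 -11.6 -21.8  49.6  -7.1   9.9]
[[-0.773, -0.423, 0.473], [-0.372, 0.906, 0.203], [-0.514, -0.018, -0.858]]
```

View pics/s4.png

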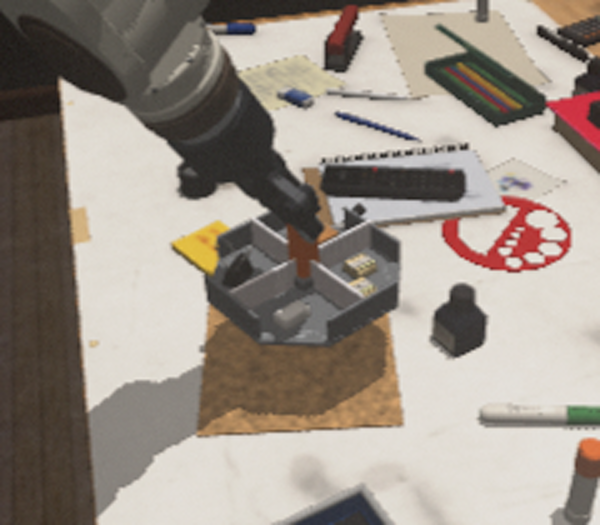

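The organiser hangs upright with everything inside. Now compute the carry and the tilt path that keeps the spout over the dish.

```bash
cat > traj.py <<'E'
from h import *
p,R,o=tool()
Rz=lambda a:Ro.from_euler("z",a,degrees=True).as_matrix()
Ro0=Rz(-64.95); Rrel=R.T@Ro0; orel=R.T@np.array([-.0064,-.0031,-.0605])
C=np.array([.461,.062]); sp=np.array([.063,.063,.004])
oct_=np.array([(a,b,z) for a,b in [(85,41),(41,85),(-41,85),(-85,41),(-85,-41),(-41,-85),(41,-85),(85,-41)] for z in (0,30)])/1e3
def pose(th):
    Rt=R@Rz(th);return Rt,Rt@Rrel
if __name__=="__main__":
  for sgn in(1,-1):
    n=pose(sgn*60)[1][:,2]; d=pose(sgn*60)[1].T@np.array([0,0,-1])
    if d[0]>0 and d[1]>0: s=sgn
  Rt,Rg=pose(s*95);L=Rg[:2,2]/np.linalg.norm(Rg[:2,2]);print("sign",s,"low az",np.degrees(np.arctan2(L[1],L[0])))
  S=np.r_[C-.035*L,.06]
  for th in [0,20,35,45,55,65,75,85,95,105]:
    Rt,Rg=pose(s*th);T=S-Rg@sp-Rt@orel;d=Rg.T@np.array([0,0,-1])
    zmin=((oct_-sp)@Rg.T+S)[:,2].min()
    print(s*th,"tilt %.1f dir %.1f"%(np.degrees(np.arccos(Rg[2,2])),np.degrees(np.arctan2(d[1],d[0]))),"shift",np.round(R.T@(T-p)*1000).astype(int),"T",np.round(T,3),"zmin %.3f"%zmin)
E
python3 traj.py
```

```text
sign 1 low az -109.94583482380918
0 tilt 0.0 dir -76.3 shift [ 210 -152  -90] T [0.396 0.128 0.116] zmin 0.056
20 tilt 10.2 dir 6.8 shift [ 187 -149  -90] T [0.412 0.139 0.128] zmin 0.053
35 tilt 17.7 dir 13.3 shift [ 171 -152  -90] T [0.426 0.142 0.136] zmin 0.051
45 tilt 22.6 dir 17.8 shift [ 160 -157  -90] T [0.436 0.142 0.142] zmin 0.051
55 tilt 27.3 dir 22.3 shift [ 151 -163  -90] T [0.446 0.14  0.147] zmin 0.051
65 tilt 31.9 dir 26.9 shift [ 143 -171  -90] T [0.455 0.136 0.151] zmin 0.051
75 tilt 36.3 dir 31.6 shift [ 136 -180  -90] T [0.465 0.13  0.155] zmin 0.052
85 tilt 40.4 dir 36.4 shift [ 131 -190  -90] T [0.473 0.123 0.157] zmin 0.054
95 tilt 44.3 dir 41.3 shift [ 128 -201  -90] T [0.48  0.115 0.159] zmin 0.056
105 tilt 47.9 dir 46.4 shift [ 126 -212  -90] T [0.486 0.105 0.16 ] zmin 0.057
```

{"api": "send_rows", "payload": {"targets": "10 -8 -10 0 255; 30 -25 -22 0 255; 60 -45 -38 0 255; 95 -70 -54 0 255; 130 -97 -70 0 255; 165 -122 -82 0 255; 192 -140 -88 0 255; 208 -151 -90 0 255; 210 -152 -90 0 255; 205 -151 -90 5 255; 199 -151 -90 10 255; 193 -150 -90 15 255; 187 -149 -90 20 255; 182 -150 -90 25 255; 176 -151 -90 30 255; 171 -152 -90 35 255; 171 -152 -90 35 255"}}

```text
time: 16.05
ee_pos: [0.4257, 0.1428, 0.135]
tcp_rot: [162.2, 25.4, 166.4]
wrist_force: [0.2, -0.3, -4.1]
opening: 0.0211
grasp_force: 79.1
```

```bash
python3 st.py
python3 - <<'E'
from h import *
cv2.imwrite("pics/s5.png",cv2.resize(camera("side")[150:400,200:440],None,fx=2.4,fy=2.4,interpolation=cv2.INTER_CUBIC))
E
```

```text
16.05 [0.4257 0.1428 0.135 ] tilt 30.655216852858967 az 23.226373572095696 y az 84.2150781300482 [ 16.3 -43.2 -42.9  59.8   3.5  26.9]
[[-0.878, 0.097, 0.469], [0.213, 0.956, 0.201], [-0.429, 0.276, -0.86]]
```

View pics/s5.png

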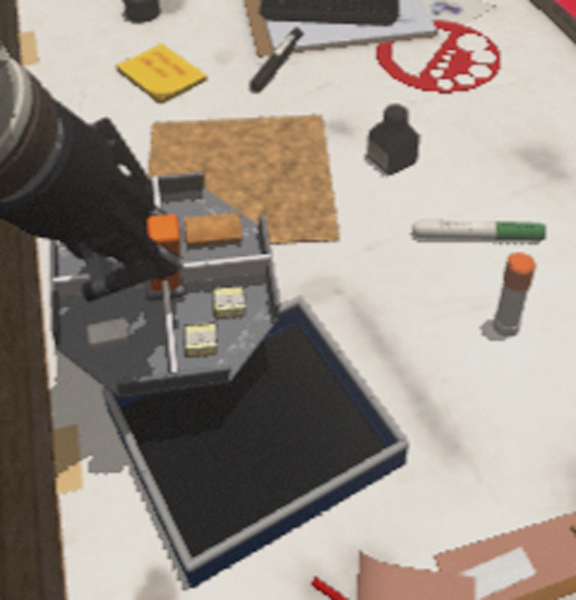

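The organiser is tilted about 18°, with the sharpeners at (230,302) and (200,340) in this crop. Its mouth is over the dish and everything else is still in place. Continue the tilt.

```bash
cat > traj2.py <<'E'
from h import *
p,R,o=tool()
Rz=lambda a:Ro.from_euler("z",a,degrees=True).as_matrix()
U,_,Vt=np.linalg.svd(np.array([[-0.773,-0.423,0.473],[-0.372,0.906,0.203],[-0.514,-0.018,-0.858]]));R0=U@Vt
Rrel=R0.T@Rz(-64.95);orel=R0.T@np.array([-.0064,-.0031,-.0605]);sp=np.array([.063,.063,.004])
E0=R0.T@R;th0=np.degrees(np.arctan2(E0[1,0],E0[0,0]))
S0=np.array([.473,.095,.06])
def shift(th,S=S0):
    Rt=R0@Rz(th);Rg=Rt@Rrel;T=np.array(S)-Rg@sp-Rt@orel;d=Rg.T@np.array([0,0,-1])
    return np.round(R.T@(T-p)*1000).astype(int),round(th-th0,1),np.round([np.degrees(np.arccos(Rg[2,2])),np.degrees(np.arctan2(d[1],d[0]))],1)
def brass():
    im=camera("side");h=cv2.cvtColor(im,cv2.COLOR_BGR2HSV).astype(int)
    m=(h[...,0]>20)&(h[...,0]<36)&(h[...,1]>60)&(h[...,2]>110);m[:200]=0;m[:,:200]=0;m[:,420:]=0
    return im,[(int(a),np.round(c)) for a,c,_ in blobs(m,12)]
if __name__=="__main__":
    im,b=brass();print("th0",th0,b,"t",o["time"]);cv2.imwrite("pics/last.png",im)
    for th in range(35,109,10): print(th,*shift(th))
E
python3 traj2.py
```

```text
th0 34.8389514587901 [(28, array([294., 271.])), (31, array([283., 286.]))] t 16.1
35 [-1  0 -1] 0.2 [17.8 13.3]
45 [-12   2  -1] 10.2 [22.7 17.8]
55 [-24   3  -1] 20.2 [27.5 22.3]
65 [-35   1  -1] 30.2 [32.1 26.9]
75 [-45  -3  -1] 40.2 [36.5 31.6]
85 [-55  -8  -1] 50.2 [40.7 36.4]
95 [-64 -15  -1] 60.2 [44.6 41.3]
105 [-72 -24  -1] 70.2 [48.2 46.4]
```

{"api": "send_rows", "payload": {"targets": "-4 0 -1 3 255; -7 1 -1 6 255; -12 2 -1 10 255; -16 2 -1 13 255; -20 3 -1 17 255; -24 3 -1 20 255; -28 2 -1 23 255; -31 2 -1 26 255; -35 1 -1 30 255; -35 1 -1 30 255; -35 1 -1 30 255"}}

```text
time: 17.52
ee_pos: [0.4558, 0.1356, 0.1516]
tcp_rot: [152.2, 13.5, 137.1]
wrist_force: [0.5, -0.3, -5.0]
opening: 0.0213
grasp_force: 79.1
```

```bash
python3 traj2.py
```

```text
th0 64.84491637213591 [(21, array([305., 276.])), (18, array([287., 286.]))] t 17.525
35 [ 29 -18   0] -29.8 [17.8 13.3]
45 [ 21 -10   0] -19.8 [22.7 17.8]
55 [11 -4  0] -9.8 [27.5 22.3]
65 [1 0 0] 0.2 [32.1 26.9]
75 [-11   2   0] 10.2 [36.5 31.6]
85 [-22   2   0] 20.2 [40.7 36.4]
95 [-33   1   0] 30.2 [44.6 41.3]
105 [-44  -3   0] 40.2 [48.2 46.4]
```

{"api": "send_rows", "payload": {"targets": "-4 1 0 3 255; -7 1 0 6 255; -11 2 0 10 255; -14 2 0 13 255; -18 2 0 17 255; -22 2 0 20 255; -22 2 0 20 255; -22 2 0 20 255; -22 2 0 20 255"}}

```text
time: 18.7
ee_pos: [0.4727, 0.1226, 0.158]
tcp_rot: [149.5, 3.7, 119.4]
wrist_force: [-0.9, -0.2, -4.0]
opening: 0.0207
grasp_force: 79.2
```

```bash
cat >> traj2.py <<'E'
    Rg=R@Rrel; og=p+R@orel
    for n,q in(("wall end",(.083,.041,.004)),("+y end",(.041,.083,.004)),("spout",sp),("post foot",(.011,.011,.004)),("s1",(.027,.046,.01)),("s2",(.054,.02,.01))): print(n,np.round(proj("side",og+Rg@np.array(q))))
    m=M["side"];T=np.array(m["pose"])
    for a,c in b:
        d=Rg.T@(T[:3,:3]@np.linalg.inv(m["K"])@np.r_[c,1]);q=Rg.T@(T[:3,3]-og);q=q+d*(.012-q[2])/d[2];print("brass in org mm",np.round(q*1000))
E
python3 traj2.py
```

```text
th0 84.90524724178161 [(151, array([314., 330.]))] t 18.7
35 [ 41 -36   1] -49.9 [17.8 13.3]
45 [ 36 -26   0] -39.9 [22.7 17.8]
55 [ 29 -18   0] -29.9 [27.5 22.3]
65 [ 20 -10   0] -19.9 [32.1 26.9]
75 [11 -4  0] -9.9 [36.5 31.6]
85 [0 0 0] 0.1 [40.7 36.4]
95 [-11   2   0] 10.1 [44.6 41.3]
105 [-22   2   0] 20.1 [48.2 46.4]
wall end [290. 297.]
+y end [322. 292.]
spout [306. 295.]
post foot [300. 256.]
s1 [310. 274.]
s2 [290. 278.]
brass in org mm [104. 110.  12.]
```

{"api": "send_rows", "payload": {"targets": "-4 1 0 4 255; -8 2 0 8 255; -12 2 0 12 255; -16 2 0 15 255; -20 2 0 18 255; -20 2 0 18 255; -20 2 0 18 255; -20 2 0 18 255"}}

```text
time: 19.75
ee_pos: [0.4839, 0.1061, 0.1603]
tcp_rot: [149.7, -5.5, 103.9]
wrist_force: [0.3, 0.3, -4.4]
opening: 0.0211
grasp_force: 79.1
```

```bash
python3 traj2.py
python3 - <<'E'
import cv2
im=cv2.imread("pics/last.png");cv2.imwrite("pics/s6.png",cv2.resize(im[200:400,210:410],None,fx=3,fy=3,interpolation=cv2.INTER_CUBIC))
E
```

```text
th0 102.91337598641914 [(147, array([314., 330.]))] t 19.75
35 [ 47 -55   1] -67.9 [17.8 13.3]
45 [ 44 -44   0] -57.9 [22.7 17.8]
55 [ 40 -34   0] -47.9 [27.5 22.3]
65 [ 35 -24   0] -37.9 [32.1 26.9]
75 [ 27 -15   0] -27.9 [36.5 31.6]
85 [19 -8  0] -17.9 [40.7 36.4]
95 [ 9 -3  0] -7.9 [44.6 41.3]
105 [-2  1  0] 2.1 [48.2 46.4]
wall end [290. 293.]
+y end [322. 296.]
spout [306. 295.]
post foot [310. 256.]
s1 [314. 276.]
s2 [294. 274.]
brass in org mm [ 89. 120.  12.]
```

View pics/s6.png

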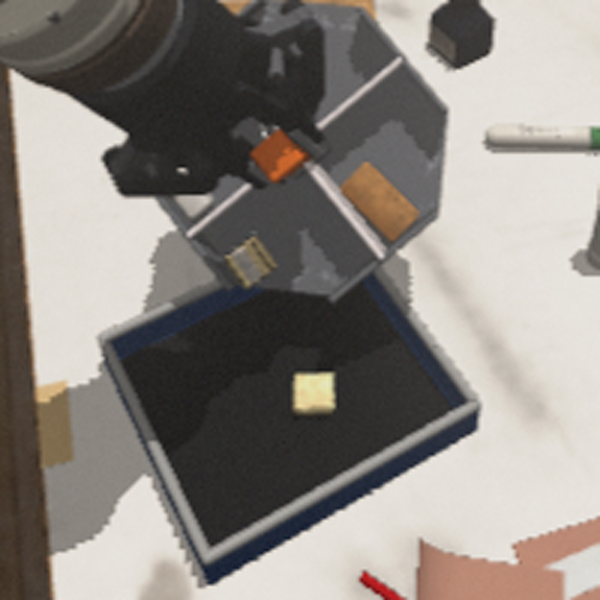

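The view shows one sharpener in the dish at (314,392) in the crop, the other caught on the outer wall at (250,262), and the wood still kept. Sway it with small quick shakes along that wall.

{"api": "send_rows", "payload": {"targets": "8 0 -6 2 255; -14 1 8 2 255; 10 1 -6 2 255; -14 6 8 2 255; 10 -4 -6 2 255; -14 6 8 2 255; 10 -4 -6 2 255; -14 6 8 2 255; 10 -4 -6 2 255; -14 6 8 2 255; -2 1 0 2 255; -2 1 0 2 255"}}

```text
time: 21.3
ee_pos: [0.4851, 0.1047, 0.1613]
tcp_rot: [149.9, -6.5, 102.2]
wrist_force: [-0.9, -0.0, -4.6]
opening: 0.0208
grasp_force: 80.9
```

```bash
sed -i 's/>12)))/&/; s/blobs(m,12)/blobs(m,8)/' traj2.py; python3 traj2.py | grep -v "^[0-9]"
```

```text
th0 104.91994237896863 [(132, array([288., 327.])), (146, array([314., 330.]))] t 21.3
wall end [290. 292.]
+y end [322. 296.]
spout [306. 295.]
post foot [311. 255.]
s1 [315. 276.]
s2 [295. 274.]
brass in org mm [123.  89.  12.]
brass in org mm [ 88. 122.  12.]
```

Both sharpeners are in the dish, at (288,327) and (314,330) in the side view. Now compute the way back.

Run:
```python
from traj2 import *
for T in([.485,.115,.20],[.510,.25,.19],[.5254,.3511,.14],[.5254,.3511,.085],[.5254,.3511,.0655]): print(T,np.round(R.T@(np.array(T)-p)*1000))
print(th0)
```

```text
[0.485, 0.115, 0.2] [ 15.  20. -31.]
[0.51, 0.25, 0.19] [139.  54.  16.]
[0.5254, 0.3511, 0.14] [229.  55.  87.]
[0.5254, 0.3511, 0.085] [222.  28. 134.]
[0.5254, 0.3511, 0.0655] [220.  18. 151.]
104.90620173384923
```

{"api": "send_rows", "payload": {"targets": "4 5 -8 -5 255; 8 10 -16 -12 255; 12 16 -25 -20 255; 15 20 -31 -28 255; 20 22 -30 -36 255; 30 25 -26 -44 255; 45 29 -20 -52 255; 65 34 -13 -60 255; 90 41 -4 -68 255; 115 48 6 -76 255; 139 54 16 -84 255; 165 54 36 -91 255; 190 55 56 -98 255; 212 55 73 -103 255; 225 55 84 -105 255; 229 55 87 -105 255; 229 55 87 -105 255"}}

```text
time: 23.48
ee_pos: [0.5257, 0.3509, 0.1394]
tcp_rot: [-178.7, 30.7, -154.4]
wrist_force: [0.4, 0.2, -3.3]
opening: 0.0212
grasp_force: 80.9
```

```bash
python3 st.py
python3 - <<'E'
from traj2 import *
for T in([.5254,.3511,.085],[.5254,.3511,.0645]): print(T,np.round(R.T@(np.array(T)-p)*1000,1))
print(th0,R.T@np.array([0,0,1]))
a=camera("side");cv2.imwrite("pics/s7.png",cv2.resize(a[80:380,180:420],None,fx=2,fy=2,interpolation=cv2.INTER_CUBIC))
E
```

```text
23.475 [0.5257 0.3509 0.1394] tilt 30.718202865278506 az 23.178946397378457 y az 114.99136372180317 [ 36.8 -13.7 -24.1  49.5  -6.9   9.7]
[[-0.775, -0.422, 0.47], [-0.372, 0.906, 0.201], [-0.51, -0.019, -0.86]]
[0.5254, 0.3511, 0.085] [27.9  1.4 46.7]
[0.5254, 0.3511, 0.0645] [38.4  1.7 64.3]
0.030621583764189237 [-0.51047039 -0.01878924 -0.85969003]
```

View pics/s7.png

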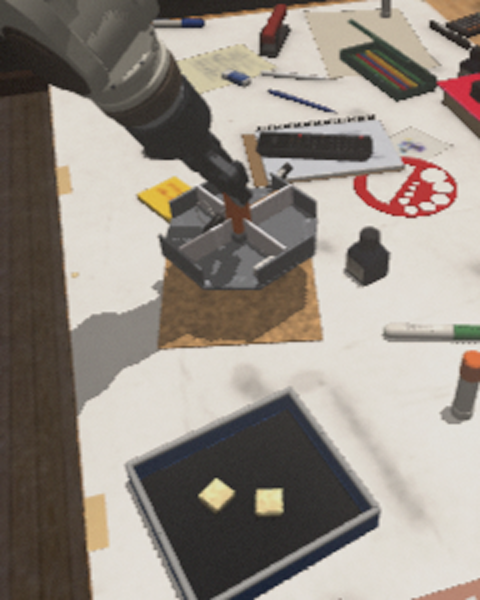

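Both sharpeners lie in the dish and the organiser hangs upright over the mat. Lower it and let go.

{"api": "send_rows", "payload": {"targets": "10 0 17 0 255; 20 1 34 0 255; 28 1 47 0 255; 34 2 56 0 255; 37 2 61 0 255; 38 2 63 0 255; 39 2 65 0 255; 39 2 65 0 255"}}

```text
time: 24.52
ee_pos: [0.5265, 0.3522, 0.0659]
tcp_rot: [-178.7, 30.9, -154.3]
wrist_force: [0.2, -1.6, 5.4]
opening: 0.0208
grasp_force: 81.9
```

Contact with the mat is firm, at about 10 N. Open, then back out along the tool axis and upward.

{"api": "send_rows", "payload": {"targets": "0 0 0 0 0; 0 0 0 0 0; 0 0 0 0 0; 0 0 0 0 0; 0 0 -5 0 0; 0 0 -30 0 0; 0 0 -70 0 0; 0 0 -120 0 0; 0 0 -180 0 0; 50 0 -210 0 0; 100 0 -230 0 0; 150 0 -240 0 0; 150 0 -240 0 0"}}

```text
time: 26.15
ee_pos: [0.2972, 0.2507, 0.1915]
tcp_rot: [-178.4, 30.1, -154.1]
wrist_force: [-0.4, 0.6, 0.4]
opening: 0.0858
grasp_force: 0.0
```

```bash
python3 st.py
python3 - <<'E'
from h import *
t=camera("top");s=camera("side");cv2.imwrite("pics/end_top.png",t);cv2.imwrite("pics/end_side.png",s)
h=cv2.cvtColor(t,cv2.COLOR_BGR2HSV).astype(int);H,S,V=h[...,0],h[...,1],h[...,2]
roi=np.zeros(H.shape,bool);roi[180:275,255:350]=1
print("visible arm?", [ (int(a),np.round(c)) for a,c,_ in blobs((H>5)&(H<18)&(S>200)&(V>150)&roi,10)])
for a,c,_ in blobs((H>5)&(H<18)&(S>200)&(V>150)&roi,10): print("orange",a,np.round(ray("top",c,.103),3))
r2=np.zeros_like(roi);r2[195:250,268:332]=1
for nm,m in(("white",(S<25)&(V>165)),("black",V<35),("brass",(H>20)&(H<36)&(S>60)&(V>110))):
    for a,c,_ in blobs(m&r2,8): print(nm,int(a),np.round(c),np.round(ray("top",c,.02),3))
r3=np.zeros_like(roi);r3[200:300,370:460]=1
for a,c,_ in blobs((H>18)&(H<36)&(S>40)&(V>110)&r3,8): print("dish brass",int(a),np.round(ray("top",c,.018),3))
# change outside organiser/arm vs the first picture
d=cv2.absdiff(t,cv2.imread("pics/top0.png")).max(2)>50
for a,c,m in blobs(d,15): print("changed",int(a),np.round(c))
E
```

```text
26.15 [0.2972 0.2507 0.1915] tilt 30.14898393106057 az 22.749928968610757 y az 115.09630777269066 [ 49.8 -48.5 -38.3  72.9 -13.2  21.1]
[[-0.778, -0.424, 0.463], [-0.378, 0.905, 0.194], [-0.502, -0.024, -0.865]]
visible arm? [(59, array([300., 223.]))]
orange 59 [0.524 0.35  0.103]
white 45 [269. 200.] [0.584 0.435 0.02 ]
white 43 [329. 219.] [0.539 0.279 0.02 ]
dish brass 86 [0.477 0.048 0.018]
dish brass 86 [0.432 0.069 0.018]
changed 132 [288. 206.]
changed 139 [309. 203.]
changed 81 [278. 215.]
changed 30 [321. 215.]
changed 54 [329. 219.]
changed 19 [304. 223.]
changed 39 [321. 224.]
changed 82 [296. 235.]
changed 38 [316. 238.]
changed 58 [291. 244.]
changed 101 [418. 245.]
changed 103 [410. 263.]
changed 368 [379. 389.]
changed 170 [193. 383.]
changed 44 [366. 398.]
```

Run:
```python
from h import *
t=cv2.imread("pics/end_top.png");h=cv2.cvtColor(t,cv2.COLOR_BGR2HSV).astype(int);H,S,V=h[...,0],h[...,1],h[...,2]
r=np.zeros(H.shape,bool);r[185:262,262:340]=1
c0=np.array([.524,.350]);a=np.radians(-65);ex=np.array([np.cos(a),np.sin(a)]);ey=np.array([-ex[1],ex[0]])
for nm,m in(("clip",V<55),("wood",(H>5)&(H<20)&(S>110)&(V>110)),("white",(S<30)&(V>165))):
    for n,c,_ in blobs(m&r,15):
        w=ray("top",c,.015)[:2]-c0;print(nm,int(n),np.round(c),"org mm",np.round([w@ex*1000,w@ey*1000]))
```

```text
clip 85 [296. 235.] org mm [-23. -19.]
wood 179 [282. 191.] org mm [-11. 100.]
wood 498 [329. 233.] org mm [ 57. -49.]
wood 142 [287. 206.] org mm [-15.  58.]
wood 86 [300. 223.] org mm [-2.  6.]
wood 333 [272. 249.] org mm [-93. -27.]
white 357 [266. 202.] org mm [-61.  90.]
white 366 [321. 189.] org mm [85. 64.]
white 48 [329. 219.] org mm [ 72. -17.]
white 119 [337. 251.] org mm [  57. -100.]
white 98 [271. 259.] org mm [-108.  -51.]
```

```bash
python3 -c "
from workcell import ticket
print(ticket.job_done())"
```

```text
the job is handed in; nothing more can be done
None
```

Both sharpeners are in the dish, the organiser stands upright and released within about 6 mm of the mat's centre with its other three things still in their compartments, and the job was handed in at about 26 s of the 59 s allowed.

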